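Index the sample carousel and start the reading

ROBOT

A 6-joint arm with a two-finger parallel gripper is mounted at the origin on the work surface. World frame = base frame: x ahead of the robot, y to its left, z up, the work surface at z = 0. Lengths are in mm, angles in rad, forces in N, time in s.
With the tool pointing down it reaches from about 400 to 925 mm from the base axis. Payload 12.5 kg.
Tool frame: the origin (TCP) lies midway between the tips of the shut fingers; the grasp point (between the pads) lies 19 mm behind it; z points along the fingers, y is the direction in which the jaws open and shut (so a half turn about z gives the same grasp; the last joint's range is limited). The gripper opens to 95 mm and grips with 3 to 60 N. Pads are 20 mm wide; open, the fingers measure 119 mm over their backs; the gripper's body (75 mm by 180 mm) begins 59 mm behind the grasp point.
Start: joints at [1.152, 0.491, 1.559, -0, 1.092, -0.106], TCP at [192.311, 594.696, 214.661] pointing down, gripper open.
Joint ranges: [-3.1, 3.1], [-0.84, 2.19], [0.05, 2.79], [-1.13, 4.28], [0.06, 2.93], [-2.69, 2.69]. Speed limits (rad/s): [2.22, 2.22, 2.79, 3.14, 3.14, 3.14].

INTERFACE

Orientations are given as [roll, pitch, yaw] about the fixed x, y, z axes, in that order (R = Rz(yaw) Ry(pitch) Rx(roll)).
In Python, from cell import * gives the robot as it stands. The module is installed in compiled form; this text tells all that it offers.
- The arm moves only by the tool carry_out, never from a script. Its argument "moves" is a list of rows, each an object of numbers: "dx", "dy", "dz": the shift along the tool's x, y, z in m; "twist": the turn about the tool's z in degrees. A call has 1 to 5 rows; each row is the pose to reach, as a shift and turn from the pose commanded when the call began, along the tool's axes at that moment; what a row does not reach only later rows make up. A row lasts 1/10 s, in which the tool goes at most 50 mm and 8.59 degrees, less where a joint would pass 70% of its speed; a pose out of reach is approached as far as the arm can. A call with a gripper value outside its range is refused whole. "grip" is the finger opening in m, from 0 to 0.0951, set as the call begins (left out, the last holds). The fingers move at their own pace and stop on an object; the grip force is fixed at half the most. Time passes only in rows, so rows that repeat a pose let the fingers close. It gives the time, the measured TCP pose, the force and the opening at its end, in the units of the state.
- state(): the state, without advancing time (a new reading comes with each control period).
- read_camera(name): name is "side" or "top"; returns (picture, depth): 480x640x3 uint8, red, green, blue; 480x640 float32, mm along the optical axis (not along the pixel's ray), 0 where there is no reading.
- camera_info(name): a dict with "mtx" (3x3 intrinsics, pixels), "R" (3x3) and "t" (3): a world point X has camera coordinates R X + t. Camera axes: x right, y down, z forward; pixel columns grow to the right and rows downward; lengths in mm; the calibration is good to about 2 mm. A picture is of the moment at which its call begins. camera_info takes no time and is no camera call.
- job_done(): hands the job in, once; it reports no verdict.
The state is a dict: "t": time; "joints": joint angles; "qvel": joint speeds; "tau": joint torques, N m; "eef_pos": TCP position; "tcp_rot": TCP orientation; "ft_force": force on the tool from outside, world axes, zero at the start; "moment": the same for the moment, N m; "opening": opening from 0.0 (shut) to 1.0 (fully open).
Only numpy, scipy, OpenCV 4.12 (cv2) and the standard library are available. Lean on these libraries where they do the work, as an engineer would, in place of code of your own. Each camera call takes 0.05 s, during which the arm holds its last target. There are 200 camera calls.

TASK

Bring the tall vial to the light: push on an arm of the carousel with a fingertip, turning it until the tall vial stands squarely in front of the analyser's reading window. Then press the start button fully down and let go of it, with the vial still in place. Do not press start before the tall vial is in place, do not touch or lift the two vials, and leave the bottle, jar and beaker alone.

Things in the scene. Friction and masses are not known exactly. Their poses are not given: they have to be found in the camera images.
- hub (a point): Top centre of the hub (48 mm diameter, 26 to 50 mm above the bench) of the carousel, a dark steel wheel on a vertical axis. Four arms, 90 degrees apart, lie along this point's +x, +y, -x, -y, which turn with the wheel. It turns either way without stops in use, against a light drag (0.08 N m, about 1.2 N at mid-arm), and stays where left. Under it: a flat grey deck, top 10 mm above the bench
- spoke_mid (a point): Middle of one of the four like arms (the one along the hub point's +x), at radius 65 mm, 35 mm above the bench. An arm is a straight bar 10 mm wide, 14 mm high (28 to 42 mm above the bench), bare from the hub (radius 24 mm) out to a small open cup (32 mm outside diameter, 26 to 50 mm above the bench) centred at radius 120 mm
- tall_vial: The tall glass vial, 23 mm in diameter and 55 mm high, with a narrow black cap (15 mm diameter). It stands loosely, upright, in one of the cups (1.5 mm of play all round); origin at the centre of its underside, 30 mm above the bench, so its top is 85 mm above the bench
- short_vial: The short squat glass vial, 23 mm in diameter and 30 mm high, with a black cap of full width. It stands in the cup opposite to the tall vial; the other two cups are empty. Origin at the centre of its underside
- beam (a point): Point in the light beam, 55 mm above the bench, fixed, 120 mm from the carousel's axis: the tall vial's axis should pass through it. Its +x points level from the axis into the reading window, a round black lens on a white nose (56 mm wide, 78 mm high, face 25 mm beyond this point) of the white analyser box (290 x 200 x 78 mm high) beyond. A dark ridge on the nose marks the centre line
- start_top (a point): Centre of the top of the start button: a round grey cap, 32 mm in diameter, in a white housing on the deck's side tongue, to the right of the carousel as seen looking along the beam point's +x. Pressed straight down; travel 6 mm against a spring (fully down takes 5 N), springs back up
- start (a joint): Start button: 0 up, 0.006 m fully down
- water_bottle: Clear bottle with a white cap, 62 mm in diameter, 165 mm high, standing on the bench to the left of the carousel; origin at the centre of its underside. To be left alone
- reagent_jar: Amber jar with a black cap, 60 mm in diameter, 100 mm high, on the bench to the left of the carousel; origin at the centre of its underside. To be left alone
- beaker: Small open glass beaker, 54 mm in diameter, 65 mm high, on the bench to the right of the carousel, beyond the start button; origin at the centre of its underside. To be left alone
Things that resemble listed ones, but are neither listed nor needed, are in the scene too. What is shaped like the short_vial but green is not meant. Leave any blue look-alike of the tall_vial alone.

How it is judged (in metres and radians):
On the way, in this order (a step that is already met when the one before it is completed fails the run):
1. the tall vial stands at rest in front of the reading window (horizontal distance between tall_vial and beam below 0.009 m and linear speed of tall_vial below 0.01 m/s), for 0.3 s.
2. the start button is pressed fully down (value of joint start above 0.0045 m and horizontal distance between tall_vial and beam below 0.009 m), for 0.05 s.
At the end, for the whole second after the job is handed in: The tall vial's axis is within 9 mm of the beam point seen from above, at rest; both vials stand upright in their cups; the start button has been pressed (at least 4.5 mm of its 6 mm) and is up again (under 2 mm); bottle, jar and beaker stand within 20 mm of where they were (all of step 1 and value of joint start below 0.002 m and angle between each of tall_vial, short_vial's own z axis and vertical below 0.2 rad and height (world z) of tall_vial between 0.026 and 0.036 m and height (world z) of short_vial between 0.026 and 0.036 m and distance of each of water_bottle, reagent_jar, beaker from where it was at the start of the episode below 0.02 m and angle between each of water_bottle, reagent_jar, beaker's own z axis and vertical below 0.15 rad); the robot touches nothing.
It fails at once if the start button is pressed (over 3 mm) while the tall vial is more than 12 mm from the beam point (value of joint start above 0.003 m and horizontal distance between tall_vial and beam above 0.012 m).
It fails at once if a vial is touched by the robot (over 0.3 N) (contact force between any of the fingers, the arm and tall_vial above 0.3 N or contact force between any of the fingers, the arm and short_vial above 0.3 N).
It fails at once if a vial is lifted more than 8 mm or tipped (height (world z) of any of tall_vial, short_vial above 0.038 m or angle between any of tall_vial, short_vial's own z axis and vertical above 0.35 rad).
It fails at once if the bottle, jar or beaker is moved over 20 mm or tipped (distance of any of water_bottle, reagent_jar, beaker from where it was at the start of the episode above 0.02 m or angle between any of water_bottle, reagent_jar, beaker's own z axis and vertical above 0.3 rad).
It also fails if it takes over 59 s, if anything falls off the work surface, if the arm or the gripper's body presses on something with over 40 N, if the wrist force passes 120 N, or if a joint passes its speed limit or range.

## Working session

There is one attempt and no reset: what is moved stays moved. The work goes in short steps, Python scripts to look and compute and a tool call to move; the robot and the scene stay as the last step left them, time stands still between calls to the robot, and variables do not carry over. Pictures are saved under pics/ and viewed, about 8 in all and at most 12, crops included, and the job is handed in when it is done.

Besides the shell and the picture viewer there is one more tool, called by a JSON object that holds its "fn" and its "kwargs", one argument or row to a line. carry_out: Moves the arm, as the interface text tells. Its arguments: {"type":"object","properties":{"moves":{"type":"array","items":{"type":"object","properties":{"dx":{"type":"number"},"dy":{"type":"number"},"dz":{"type":"number"},"twist":{"type":"number"}}}},"grip":{"type":"number"}},"required":["moves"]}

```bash
mkdir -p pics
cat > h.py <<'E'
from cell import *
import numpy as np, cv2
def snap(n,f):
    p,d=read_camera(n); np.savez(f'pics/{f}.npz',p=p,d=d); cv2.imwrite(f'pics/{f}.png',p[:,:,::-1]); return p,d
def ray(n,u,v,z):
    c=camera_info(n);K,R,t=[np.array(c[k],float) for k in('mtx','R','t')]
    o=-R.T@t; w=R.T@np.linalg.solve(K,[u,v,1]); return o+w*(z-o[2])/w[2]
def proj(n,X):
    c=camera_info(n);K,R,t=[np.array(c[k],float) for k in('mtx','R','t')]
    p=K@(R@np.array(X,float)+t); return p[:2]/p[2]
E
python3 - <<'E'
from h import *
for n in('top','side'):
    snap(n,n+'1'); c=camera_info(n); R=np.array(c['R']);print(n,c['mtx'],-R.T@np.array(c['t']),R.round(2).tolist())
s=state();print(s['t'],s['eef_pos'],s['tcp_rot'],s['opening'])
E
```

```text
top [[587.18551787   0.         317.90064501]
 [  0.         587.18551787 240.13811015]
 [  0.           0.           1.        ]] [ 401.71849158   91.75041745 1161.14045899] [[0.0, -1.0, 0.03], [-0.99, -0.01, -0.14], [0.14, -0.03, -0.99]]
side [[500.94944544   0.         317.21183961]
 [  0.         500.94944544 235.80880266]
 [  0.           0.           1.        ]] [469.92741015 618.55384059 676.04270403] [[-0.98, -0.19, 0.01], [-0.15, 0.73, -0.67], [0.12, -0.66, -0.74]]
0.1 [192.21340443 594.47494311 214.1237765 ] [-3.14058468e+00 -8.29624605e-05  2.82886180e+00] 0.9971462462961924
```

View pics/top1.png

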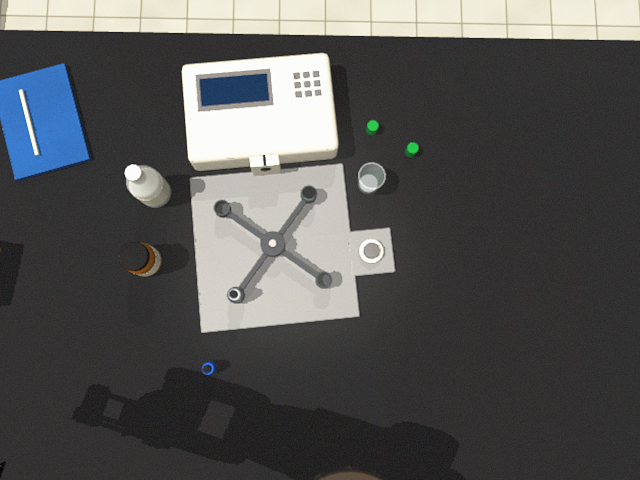

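View pics/side1.png

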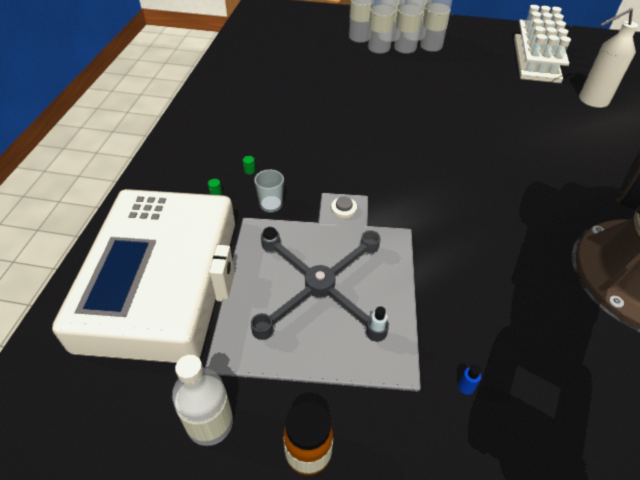

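The top view shows the hub at (273,243), the tall vial at (235,295), the short vial at (309,192), the empty cups at (222,208) and (324,280), the nose at about (264,163) and the button at (371,251). The side view agrees: tall vial (378,320), short vial (270,235). Next I'll enlarge a crop to measure.

Run:
```python
from h import *
p=np.load('pics/top1.npz')['p'][145:305,200:400]
cv2.imwrite('pics/crop1.png',cv2.resize(p,None,fx=4,fy=3.75*4/3.75,interpolation=cv2.INTER_CUBIC)[:600,:,::-1])
g=lambda u,v,z:ray('top',u,v,z).round(1)
for n,u,v,z in[('hub',273,243,50),('tall cup/cap',235,295,85),('short',309,192,60),('e1',222,208,50),('e2',324,280,50),('btn',371,251,50),('nose',264,163,78)]:print(n,g(u,v,z))
```

```text
hub [550.2 145.5  50. ]
tall cup/cap [449.6 211.5  85. ]
short [647.9  77.5  60. ]
e1 [617.3 243.9  50. ]
e2 [480.2  48.1  50. ]
btn [536.1 -41.7  50. ]
nose [699.1 163.1  78. ]
```

View pics/crop1.png

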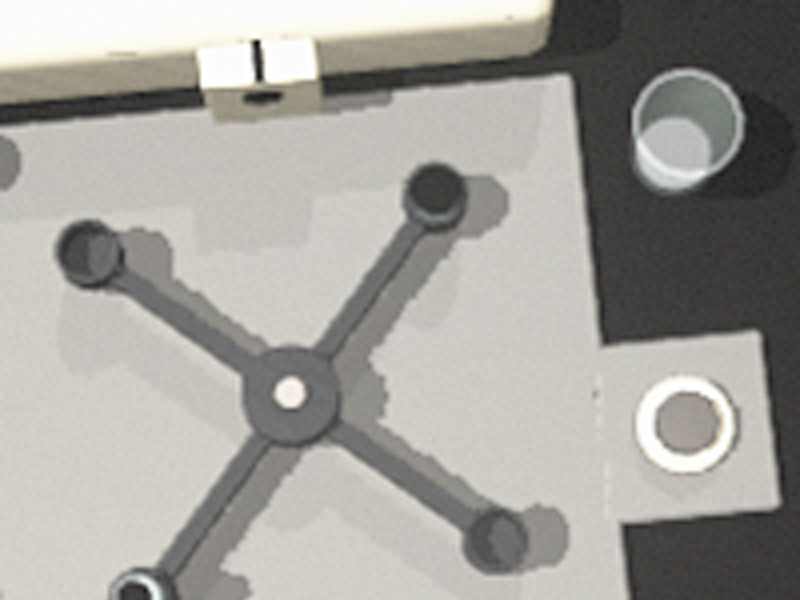

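The crop (4x, offset 200,145) shows the hub at (290,394), the ridge from (256,40) to (258,80), the nose's front top edge from about (207,92) to (322,82), the button cap at (687,422), and the deck's right edge from (572,75) to (602,345). I'll convert these with depth.

Run:
```python
from h import *
d=np.load('pics/top1.npz')['d'];c=camera_info('top');K,R,t=[np.array(c[k],float) for k in('mtx','R','t')]
def dp(u,v):
    z=np.median([x for x in d[int(round(v))-1:int(round(v))+2,int(round(u))-1:int(round(u))+2].ravel() if x>0]);return (R.T@(np.linalg.solve(K,[u,v,1])*z-t)).round(1)
f=lambda x,y:(x/4+200-.375,y/4+145-.375)
for n,x,y in[('hub',290,394),('btncap',687,422),('housing',650,400),('tongue',740,480),('short',437,185),('nosetopL',225,75),('nosetopR',300,70),('deck',400,300),('analyser',450,20)]:print(n,dp(*f(x,y)))
g=lambda n,x,y,z:print(n,ray('top',*f(x,y),z).round(1))
g('ridge',256,40,80);g('ridge2',258,80,80);g('noseFL',207,92,78);g('noseFR',322,82,78)
g('deckR',572,75,10);g('deckR2',602,345,10);g('deckR3',628,600,10);g('hub',290,394,50);g('e1',90,252,50);g('e2',496,540,50);g('short',436,190,58);g('tallcup',141,600,50);g('beaker',688,120,65)
g('lens',263,97,55)
```

```text
hub [549.4 146.9  54.4]
btncap [540.2 -44.9  30. ]
housing [552.1 -27.9  21. ]
tongue [514.2 -73.7   7.2]
short [650.5  77.7  58.1]
nosetopL [698.4 178.5  77.4]
nosetopR [701.4 143.2  76.8]
deck [603.2  95.2   7.6]
analyser [728.7  72.   70. ]
ridge [714.9 164.   80. ]
ridge2 [695.4 162.7  80. ]
noseFL [689.9 186.8  78. ]
noseFR [695.3 132.6  78. ]
deckR [718.7   9.2  10. ]
deckR2 [580.9  -5.3  10. ]
deckR3 [454.7 -17.5  10. ]
hub [550.  147.1  50. ]
e1 [618.  243.7  50. ]
e2 [480.9  48.8  50. ]
short [648.1  78.2  58. ]
tallcup [451.9 215.7  50. ]
beaker [682.  -42.6  65. ]
lens [693.8 161.8  55. ]
```

Hub is about (549.7,146.6), the beam direction 5.8° and the beam point (669,158.6). The tall vial sits at 145.3° and has to turn about −139.5° (clockwise). I'll push the short vial's arm (−34.8° to −174°) with the shut fingertips on its counter-clockwise side. That path keeps clear of the bottle.

{"fn": "carry_out", "kwargs": {
  "moves": [
    {"dx": -0.041,"dy": -0.024,"twist": -3.58},
    {"dx": -0.083,"dy": -0.048,"twist": -7.17},
    {"dx": -0.124,"dy": -0.073,"twist": -10.75},
    {"dx": -0.166,"dy": -0.097,"twist": -14.3},
    {"dx": -0.207,"dy": -0.121,"twist": -17.92}
  ],
  "grip": 0.0
}}

```text
schema error: expected keys dx, dy, dz, twist
```

```bash
cat > path.py <<'E'
from h import *
H=np.array([549.7,146.6])
def fp(a,gap=0,r=65):   # TCP for pushing arm at angle a (deg) clockwise from its ccw side
    a=np.radians(a);u=np.array([np.cos(a),np.sin(a)]);n=np.array([-u[1],u[0]])
    return H+r*u+(5+10*abs(n[0])+12*abs(n[1])+gap)*n
E
python3 - <<'E'
from path import *
s=state();print(s['eef_pos'].round(1),s['tcp_rot'].round(4))
for n,u,v,z in[('bottlecap',133,173,165),('jar',145,258,100)]:print(n,ray('top',u,v,z).round(0))
print('start',fp(-34.8,15).round(1))
for a in np.arange(-34.8,-175,-8.7):print(round(a,1),fp(a).round(1))
E
```

```text
[192.2 594.5 214.1] [-3.1406e+00 -1.0000e-04  2.8289e+00]
bottlecap [655. 383. 165.]
jar [515. 373. 100.]
start [623.4 138.7]
-34.8 [614.8 126.4]
-43.5 [611.  116.8]
-52.2 [605.5 107.7]
-60.9 [598.4  99.3]
-69.6 [589.7  92.1]
-78.3 [579.7  86.4]
-87.0 [568.7  82.5]
-95.7 [559.3  80.3]
-104.4 [550.7  79.2]
-113.1 [541.6  79.4]
-121.8 [532.3  80.9]
-130.5 [523.   83.9]
-139.2 [514.   88.5]
-147.9 [505.5  94.7]
-156.6 [498.  102.4]
-165.3 [491.7 111.6]
-174.0 [486.9 121.9]
```

{"fn": "carry_out", "kwargs": {
  "moves": [
    {"dx": -0.041,"dy": -0.024,"dz": 0,"twist": -3.58},
    {"dx": -0.083,"dy": -0.048,"dz": 0,"twist": -7.17},
    {"dx": -0.124,"dy": -0.073,"dz": 0,"twist": -10.75},
    {"dx": -0.166,"dy": -0.097,"dz": 0,"twist": -14.3},
    {"dx": -0.207,"dy": -0.121,"dz": 0,"twist": -17.92}
  ],
  "grip": 0.0
}}

```text
t: 0.6
eef_pos: [352.9, 414.2, 214.5]
tcp_rot: [-3.141, -0.0, -3.139]
ft_force: [0.4, 0.5, -0.3]
opening: 0.634
```

{"fn": "carry_out", "kwargs": {
  "moves": [
    {"dx": -0.033,"dy": -0.0346,"dz": 0,"twist": 0},
    {"dx": -0.066,"dy": -0.069,"dz": 0,"twist": 0},
    {"dx": -0.1,"dy": -0.104,"dz": 0,"twist": 0},
    {"dx": -0.133,"dy": -0.138,"dz": 0,"twist": 0},
    {"dx": -0.166,"dy": -0.173,"dz": 0,"twist": 0}
  ]
}}

```text
t: 1.1
eef_pos: [519.1, 241.2, 214.5]
tcp_rot: [3.142, -0.0, 3.141]
ft_force: [0.2, 1.0, -0.2]
opening: 0.216
```

{"fn": "carry_out", "kwargs": {
  "moves": [
    {"dx": -0.034,"dy": -0.035,"dz": 0,"twist": 0},
    {"dx": -0.068,"dy": -0.07,"dz": 0,"twist": 0},
    {"dx": -0.102,"dy": -0.106,"dz": 0,"twist": 0},
    {"dx": -0.102,"dy": -0.106,"dz": 0.04,"twist": 0},
    {"dx": -0.102,"dy": -0.106,"dz": 0.085,"twist": 0}
  ]
}}

```text
t: 1.6
eef_pos: [621.3, 135.4, 129.3]
tcp_rot: [3.141, 0.003, 3.139]
ft_force: [0.3, 0.1, -0.2]
opening: 0.005
```

Run:
```python
from h import *
snap('top','top2');p,_=snap('side','side2');s=state();print(s['eef_pos'].round(1),s['tcp_rot'].round(4),s['opening'],s['joints'].round(2))
cv2.imwrite('pics/c2.png',cv2.resize(p[140:360,180:440],None,fx=2.7,fy=2.7)[:,:,::-1])
```

```text
[617.4 136.1 124.3] [-3.1406 -0.0096  3.1407] 0.007744469783514782 [ 0.11  0.6   1.63  0.    0.93 -1.46]
```

View pics/c2.png

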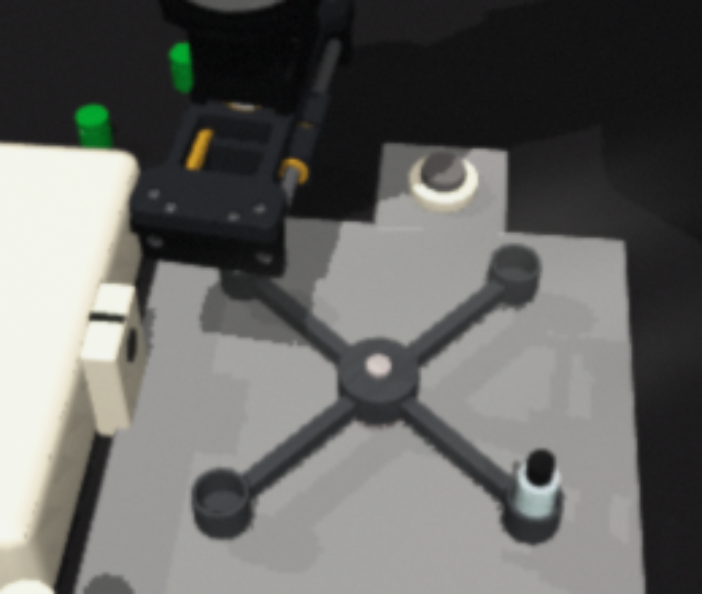

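Side view: the tall vial is in the cup at crop (538,490). The gripper hovers above the short vial's arm and its fingers aren't visible. I'll check where the TCP projects.

Run:
```python
from h import *
s=state();e=s['eef_pos'];print(e.round(1),s['tcp_rot'].round(4))
for dz in (0,40,78,120):
    a=proj('side',e+[0,0,dz]);print(dz,a.round(0),((a-[180,140])*2.7).round(0), proj('top',e+[0,0,dz]).round(0))
```

```text
[617.4 136.1 124.3] [-3.1406 -0.0096  3.1407]
0 [276. 233.] [259. 250.] [277. 200.]
40 [275. 214.] [256. 199.] [276. 196.]
78 [273. 194.] [252. 146.] [275. 191.]
120 [272. 171.] [247.  83.] [274. 185.]
```

View pics/top2.png

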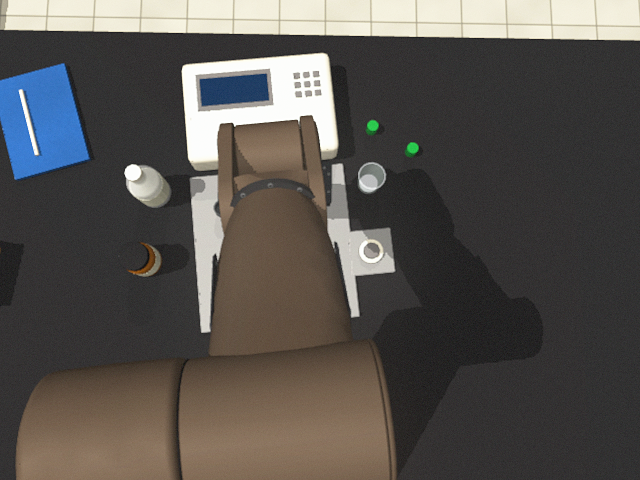

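The top view is hidden by the arm; bottle, jar and beaker are unchanged. The gripper body hides the fingertips from the side camera. The gap to the arm works out at about 9 mm, so I'll lower.

{"fn": "carry_out", "kwargs": {
  "moves": [
    {"dx": 0,"dy": 0,"dz": 0.03,"twist": 0},
    {"dx": 0,"dy": 0,"dz": 0.06,"twist": 0},
    {"dx": 0,"dy": 0,"dz": 0.085,"twist": 0},
    {"dx": 0,"dy": 0,"dz": 0.1,"twist": 0},
    {"dx": 0,"dy": 0,"dz": 0.1,"twist": 0}
  ]
}}

```text
t: 2.2
eef_pos: [619.8, 137.1, 29.2]
tcp_rot: [-3.141, -0.002, -3.141]
ft_force: [0.2, 0.1, -0.5]
opening: 0.004
```

{"fn": "carry_out", "kwargs": {
  "moves": [
    {"dx": 0.0025,"dy": -0.0053,"dz": 0.003,"twist": 0},
    {"dx": 0.005,"dy": -0.0106,"dz": 0.004,"twist": 0},
    {"dx": 0.0069,"dy": -0.0154,"dz": 0.004,"twist": 0},
    {"dx": 0.0088,"dy": -0.0202,"dz": 0.004,"twist": 0},
    {"dx": 0.0115,"dy": -0.0247,"dz": 0.004,"twist": 0}
  ]
}}

```text
t: 2.7
eef_pos: [608.7, 111.8, 26.2]
tcp_rot: [3.141, 0.001, 3.141]
ft_force: [0.1, 2.5, -0.1]
opening: 0.004
```

```bash
cat > meas.py <<'E'
from path import *
import sys
p,_=snap('side',sys.argv[1]);s=state();e=s['eef_pos'];print(e.round(1),s['tcp_rot'].round(3),s['ft_force'].round(1))
cv2.imwrite(f'pics/{sys.argv[1]}c.png',cv2.resize(p[140:360,180:440],None,fx=2.7,fy=2.7)[:,:,::-1])
# black cap of tall vial: fit arm angle by darkest cap-size patch along the 120 mm circle at z=80
g=cv2.cvtColor(p,cv2.COLOR_RGB2GRAY).astype(float)
best=[]
for a in np.arange(-30,180,0.5):
    P=[H[0]+120*np.cos(np.radians(a)),H[1]+120*np.sin(np.radians(a))]
    u,v=proj('side',[*P,81]);b,w=proj('side',[*P,60])
    if 2<u<637 and 2<v<477:
        q=lambda u,v:g[int(round(v))-1:int(round(v))+2,int(round(u))-1:int(round(u))+2].mean()
        best.append((q(b,w)-q(u,v),a,u,v))
best.sort(reverse=True);print([tuple(np.round(x,1)) for x in best[:4]])
E
python3 meas.py s3
```

```text
[608.2 111.2  26. ] [-3.142  0.     3.141] [ 0.4 -0.9  0.7]
[(np.float64(168.4), np.float64(131.5), np.float64(363.6), np.float64(321.5)), (np.float64(160.9), np.float64(132.0), np.float64(364.3), np.float64(321.2)), (np.float64(149.7), np.float64(131.0), np.float64(363.0), np.float64(321.9)), (np.float64(143.9), np.float64(133.0), np.float64(365.5), np.float64(320.5))]
```

The push works: the tall vial is now at about 131.5°, as predicted. I'll compute the remaining waypoints as offsets.

Run:
```python
from path import *
c=np.array([608.3,112.3])
for st in np.arange(-48,-160,-27.5):
    o=[]
    for k in range(1,6):
        q=fp(st-5.5*k)-c; o.append((round(-q[0]/1000,4),round(q[1]/1000,4)))
    print(round(st-27.5,1),o); c=fp(st-27.5)
```

```text
-75.5 [(np.float64(0.0037), np.float64(-0.0059)), (np.float64(0.0082), np.float64(-0.0112)), (np.float64(0.0133), np.float64(-0.0161)), (np.float64(0.019), np.float64(-0.0205)), (np.float64(0.0252), np.float64(-0.0242))]
-103.0 [(np.float64(0.0067), np.float64(-0.0031)), (np.float64(0.0137), np.float64(-0.0054)), (np.float64(0.0203), np.float64(-0.007)), (np.float64(0.0255), np.float64(-0.0081)), (np.float64(0.031), np.float64(-0.0088))]
-130.5 [(np.float64(0.0057), np.float64(-0.0002)), (np.float64(0.0114), np.float64(0.0001)), (np.float64(0.0173), np.float64(0.001)), (np.float64(0.0232), np.float64(0.0025)), (np.float64(0.0291), np.float64(0.0046))]
-158.0 [(np.float64(0.0058), np.float64(0.0027)), (np.float64(0.0113), np.float64(0.0061)), (np.float64(0.0166), np.float64(0.0101)), (np.float64(0.0216), np.float64(0.0147)), (np.float64(0.0261), np.float64(0.0199))]
-185.5 [(np.float64(0.004), np.float64(0.0058)), (np.float64(0.0074), np.float64(0.012)), (np.float64(0.0102), np.float64(0.0187)), (np.float64(0.0122), np.float64(0.0258)), (np.float64(0.0136), np.float64(0.0312))]
```

{"fn": "carry_out", "kwargs": {
  "moves": [
    {"dx": 0.0037,"dy": -0.0059,"dz": 0,"twist": 0},
    {"dx": 0.0082,"dy": -0.0112,"dz": 0,"twist": 0},
    {"dx": 0.0133,"dy": -0.0161,"dz": 0,"twist": 0},
    {"dx": 0.019,"dy": -0.0205,"dz": 0,"twist": 0},
    {"dx": 0.0252,"dy": -0.0242,"dz": 0,"twist": 0}
  ]
}}

```text
t: 3.25
eef_pos: [582.9, 87.6, 25.6]
tcp_rot: [3.142, 0.0, 3.141]
ft_force: [1.2, 1.7, 0.3]
opening: 0.004
```

{"fn": "carry_out", "kwargs": {
  "moves": [
    {"dx": 0.0067,"dy": -0.0031,"dz": 0,"twist": 0},
    {"dx": 0.0137,"dy": -0.0054,"dz": 0,"twist": 0},
    {"dx": 0.0203,"dy": -0.007,"dz": 0,"twist": 0},
    {"dx": 0.0255,"dy": -0.0081,"dz": 0,"twist": 0},
    {"dx": 0.031,"dy": -0.0088,"dz": 0,"twist": 0}
  ]
}}

```text
t: 3.75
eef_pos: [552.0, 79.1, 25.7]
tcp_rot: [3.142, 0.0, -3.142]
ft_force: [1.4, 1.5, 0.2]
opening: 0.006
```

```bash
python3 meas.py s4
```

```text
[551.1  79.1  25.6] [-3.142e+00 -1.000e-03 -3.141e+00] [0.2 1.1 0.7]
[(np.float64(170.4), np.float64(80.5), np.float64(289.1), np.float64(327.0)), (np.float64(159.0), np.float64(80.0), np.float64(288.4), np.float64(326.8)), (np.float64(155.1), np.float64(81.0), np.float64(289.8), np.float64(327.3)), (np.float64(143.1), np.float64(79.5), np.float64(287.7), np.float64(326.5))]
```

{"fn": "carry_out", "kwargs": {
  "moves": [
    {"dx": 0.0057,"dy": -0.0002,"dz": 0,"twist": 0},
    {"dx": 0.0114,"dy": 0.0001,"dz": 0,"twist": 0},
    {"dx": 0.0173,"dy": 0.001,"dz": 0,"twist": 0},
    {"dx": 0.0232,"dy": 0.0025,"dz": 0,"twist": 0},
    {"dx": 0.0291,"dy": 0.0046,"dz": 0,"twist": 0}
  ]
}}

```text
t: 4.3
eef_pos: [522.7, 83.9, 25.6]
tcp_rot: [3.142, 0.0, -3.142]
ft_force: [2.3, 0.5, -0.2]
opening: 0.003
```

{"fn": "carry_out", "kwargs": {
  "moves": [
    {"dx": 0.0058,"dy": 0.0027,"dz": 0,"twist": 0},
    {"dx": 0.0113,"dy": 0.0061,"dz": 0,"twist": 0},
    {"dx": 0.0166,"dy": 0.0101,"dz": 0,"twist": 0},
    {"dx": 0.0216,"dy": 0.0147,"dz": 0,"twist": 0},
    {"dx": 0.0261,"dy": 0.0199,"dz": 0,"twist": 0}
  ]
}}

```text
t: 4.8
eef_pos: [496.6, 104.1, 25.6]
tcp_rot: [3.142, -0.0, -3.142]
ft_force: [1.7, -0.7, 0.5]
opening: 0.006
```

```bash
python3 meas.py s5
```

```text
[495.8 104.6  25.6] [ 3.142e+00 -1.000e-03 -3.141e+00] [-0.8  1.  -0. ]
[(np.float64(171.0), np.float64(28.5), np.float64(241.5), np.float64(282.0)), (np.float64(169.0), np.float64(28.0), np.float64(241.4), np.float64(281.5)), (np.float64(163.9), np.float64(29.5), np.float64(241.9), np.float64(283.1)), (np.float64(163.9), np.float64(29.0), np.float64(241.7), np.float64(282.6))]
```

View pics/s5c.png

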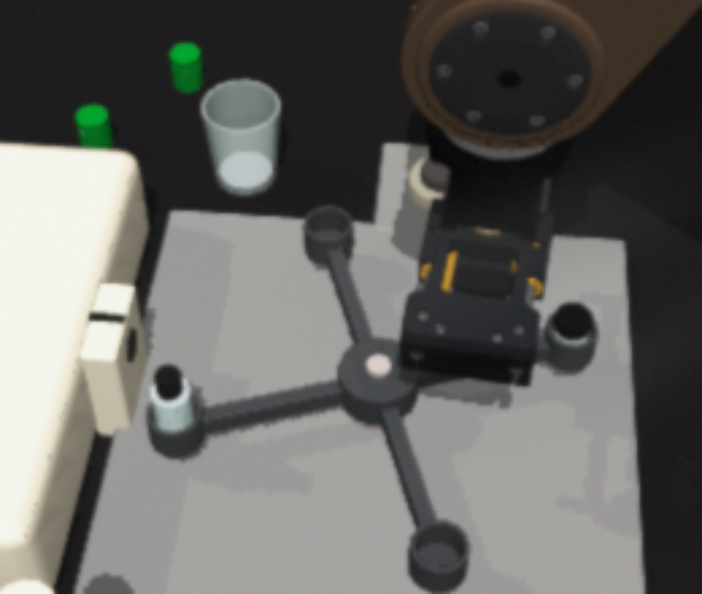

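The vial is nearly there: cap at crop (168,380), ridge at (107,318), lens at (131,346). I'll work out the remaining angle within this view.

```bash
python3 - <<'E'
from path import *
f=lambda x,y:(x/2.7+180-.3,y/2.7+140-.3)
G={}
for n,x,y,z in[('hub',378,366,52),('eL',438,547,50),('eR',328,224,50),('short',573,320,60),('tall',167,375,85),('lens',131,346,55),('ridgeF',123,319,79),('ridgeB',90,316,79)]:
    q=ray('side',*f(x,y),z)[:2];G[n]=q;w=q-H;print(n,q.round(1),np.hypot(*w).round(1),np.degrees(np.arctan2(w[1],w[0])).round(1))
w=G['eL']-G['eR'];print('cup line',np.degrees(np.arctan2(w[1],w[0]))-90)
w=G['tall']-G['short'];print('vial line',np.degrees(np.arctan2(w[1],w[0])))
E
for n in side1; do python3 - <<'E'
from path import *
f=lambda x,y:(x,y)
for n,x,y,z in[('eL',262.5,322,50),('eR',370.5,238,50),('tallcap',380.5,311,85)]:
    q=ray('side',x,y,z)[:2];w=q-H;print(n,q.round(1),np.hypot(*w).round(1),np.degrees(np.arctan2(w[1],w[0])).round(1))
E
done
```

```text
hub [548.3 147.3] 1.6 154.7
eL [496.  256.4] 122.3 116.0
eR [600.5  40.3] 117.8 -64.4
short [440.7  97.4] 119.6 -155.7
tall [655.7 200.6] 119.0 27.0
lens [691.7 163.2] 142.9 6.7
ridgeF [693.4 162.9] 144.7 6.5
ridgeB [712.5 164.4] 163.8 6.3
cup line 25.813499567322964
vial line 25.627483858399945
eL [614.5 245.8] 118.4 56.9
eR [479.3  52.1] 117.8 -126.7
tallcap [449.1 217.4] 123.0 144.9
```

The wheel is at 25.8° and the beam at about 6.0–6.3°, so about 19.7° remains. I'll push roughly 15° slowly, then measure again.

{"fn": "carry_out", "kwargs": {
  "moves": [
    {"dx": 0.0023,"dy": 0.0033,"dz": 0,"twist": 0},
    {"dx": 0.0045,"dy": 0.0068,"dz": 0,"twist": 0},
    {"dx": 0.0066,"dy": 0.0105,"dz": 0,"twist": 0},
    {"dx": 0.0083,"dy": 0.014,"dz": 0,"twist": 0},
    {"dx": 0.0097,"dy": 0.017,"dz": 0,"twist": 0}
  ]
}}

```text
t: 5.35
eef_pos: [487.3, 121.0, 25.6]
tcp_rot: [3.142, 0.0, -3.142]
ft_force: [0.5, -0.2, -0.3]
opening: 0.007
```

```bash
python3 meas.py s6
```

```text
[487.  121.2  25.6] [ 3.141 -0.    -3.141] [-0.1 -0.1 -0.4]
[(np.float64(161.1), np.float64(13.5), np.float64(239.9), np.float64(265.6)), (np.float64(161.0), np.float64(12.5), np.float64(240.0), np.float64(264.5)), (np.float64(158.9), np.float64(13.0), np.float64(239.9), np.float64(265.0)), (np.float64(150.4), np.float64(14.5), np.float64(239.8), np.float64(266.7))]
```

View pics/s6c.png

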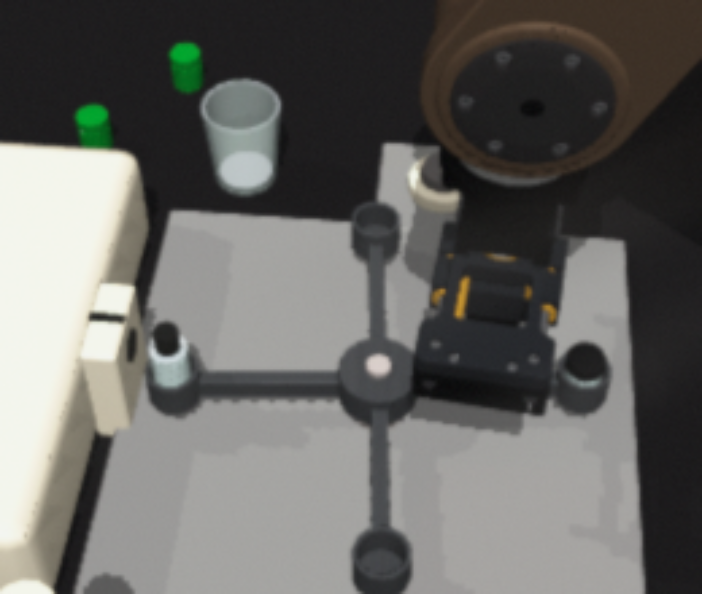

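Now the left empty cup is at (381,556), the right empty cup at (377,219), the short cap at (586,359) and the tall cap at (166,332).

```bash
cat > ang.py <<'E'
from path import *
def ang(**k):
    f=lambda x,y:(x/2.7+180-.3,y/2.7+140-.3);Z=dict(eL=50,eR=50,short=60,tall=85)
    G={n:ray('side',*f(*q),Z[n])[:2] for n,q in k.items()}
    for n,q in G.items():w=q-H;print(n,q.round(1),np.hypot(*w).round(1),np.degrees(np.arctan2(w[1],w[0])).round(1))
    w=G['eL']-G['eR'];print('cup line',np.degrees(np.arctan2(w[1],w[0]))-90)
    w=G['tall']-G['short'];print('vial line',np.degrees(np.arctan2(w[1],w[0])))
E
python3 -c "
from ang import *
ang(eL=(381,556),eR=(377,219),short=(586,359),tall=(166,332))
for a in(-169,-171,-173,-174,-175,-177,-179,-181):print(a,fp(a).round(1))"
```

```text
eL [524.3 267.4] 123.4 101.9
eR [570.7  29.9] 118.6 -79.8
short [430.7 125. ] 120.9 -169.7
tall [664.8 171.8] 117.8 12.4
cup line 11.065227682685745
vial line 11.29753843843068
-169 [489.5 115.9]
-171 [488.4 118.2]
-173 [487.4 120.7]
-174 [486.9 121.9]
-175 [486.5 123.2]
-177 [485.7 125.7]
-179 [485.  128.3]
-181 [484.4 130.6]
```

{"fn": "carry_out", "kwargs": {
  "moves": [
    {"dx": 0.0006,"dy": 0.0016,"dz": 0,"twist": 0},
    {"dx": 0.0011,"dy": 0.0032,"dz": 0,"twist": 0},
    {"dx": 0.0015,"dy": 0.0046,"dz": 0,"twist": 0},
    {"dx": 0.0018,"dy": 0.0058,"dz": 0,"twist": 0},
    {"dx": 0.002,"dy": 0.0065,"dz": 0,"twist": 0}
  ]
}}

```text
t: 5.9
eef_pos: [485.4, 127.3, 25.6]
tcp_rot: [3.142, 0.0, 3.142]
ft_force: [0.8, -1.1, 0.1]
opening: 0.005
```

```bash
python3 meas.py s7
```

```text
[485.4 127.3  25.6] [ 3.141  0.    -3.142] [ 0.7 -1.   0.5]
[(np.float64(161.1), np.float64(8.0), np.float64(240.7), np.float64(259.7)), (np.float64(160.7), np.float64(9.0), np.float64(240.5), np.float64(260.7)), (np.float64(160.0), np.float64(7.5), np.float64(240.8), np.float64(259.1)), (np.float64(159.7), np.float64(8.5), np.float64(240.6), np.float64(260.2))]
```

View pics/s7c.png

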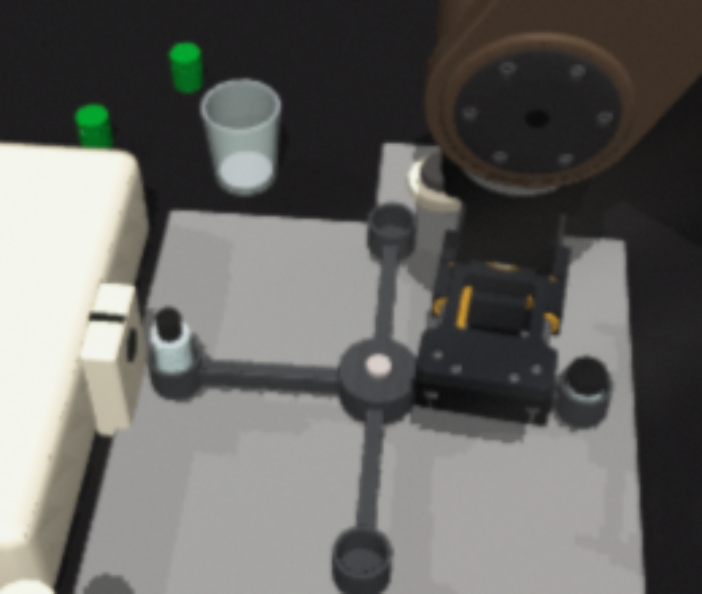

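Picks from this view: left cup (361,554), right cup (391,219), short cap (588,374), tall cap (168,316). I'll back off (−y), then lift and look from the top.

{"fn": "carry_out", "kwargs": {
  "moves": [
    {"dx": 0,"dy": -0.005,"dz": 0,"twist": 0},
    {"dx": 0,"dy": -0.012,"dz": 0,"twist": 0},
    {"dx": 0,"dy": -0.015,"dz": -0.02,"twist": 0},
    {"dx": 0,"dy": -0.015,"dz": -0.06,"twist": 0},
    {"dx": 0,"dy": -0.015,"dz": -0.1,"twist": 0}
  ]
}}

```text
t: 6.45
eef_pos: [484.8, 111.4, 126.3]
tcp_rot: [-3.142, -0.002, 3.141]
ft_force: [0.3, -0.4, -0.5]
opening: 0.006
```

```bash
python3 -c "
from ang import *
ang(eL=(361,554),eR=(391,219),short=(588,374),tall=(168,316))
s=state();print(s['eef_pos'])"
```

```text
eL [534.7 268.2] 122.5 97.0
eR [562.   28.1] 119.1 -84.1
short [428.7 135.6] 121.5 -174.8
tall [667.  160.4] 118.1 6.7
cup line 6.471862099600273
vial line 5.938185273773253
[484.82827472 111.41177817 126.34724627]
```

The wheel is at 6.2° (5.9–6.5), so it matches the beam. Now I'll go above the start button and check its position from the side view.

{"fn": "carry_out", "kwargs": {
  "moves": [
    {"dx": -0.012,"dy": -0.035,"dz": -0.005,"twist": 0},
    {"dx": -0.026,"dy": -0.075,"dz": -0.005,"twist": 0},
    {"dx": -0.04,"dy": -0.115,"dz": -0.005,"twist": 0},
    {"dx": -0.055,"dy": -0.155,"dz": 0,"twist": 0},
    {"dx": -0.055,"dy": -0.157,"dz": 0,"twist": 0}
  ]
}}

```text
t: 6.95
eef_pos: [541.4, -49.2, 125.1]
tcp_rot: [-3.141, 0.001, 3.138]
ft_force: [-0.5, 0.2, -0.8]
opening: 0.002
```

Run:
```python
from path import *
s=state();print(s['eef_pos'])
print('btn side',ray('side',443/2.7+179.7,168/2.7+139.7,31))
a,_=snap('top','top8');b,_=snap('side','side8')
A=cv2.resize(a[140:340,190:400],None,fx=2.8,fy=2.8)[:,:400];A=cv2.resize(a[150:310,200:340],None,fx=2.8,fy=2.8)
B=cv2.resize(b[140:360,220:420],None,fx=2,fy=2.03636)
cv2.imwrite('pics/b8.png',np.hstack([A,B])[:,:,::-1] if A.shape[0]==B.shape[0] else np.hstack([A,B[:A.shape[0]]])[:,:,::-1]);print(A.shape,B.shape)
```

```text
[541.42738211 -49.17430762 125.12117818]
btn side [538.4205405  -44.15016409  31.        ]
(448, 392, 3) (448, 400, 3)
```

View pics/b8.png

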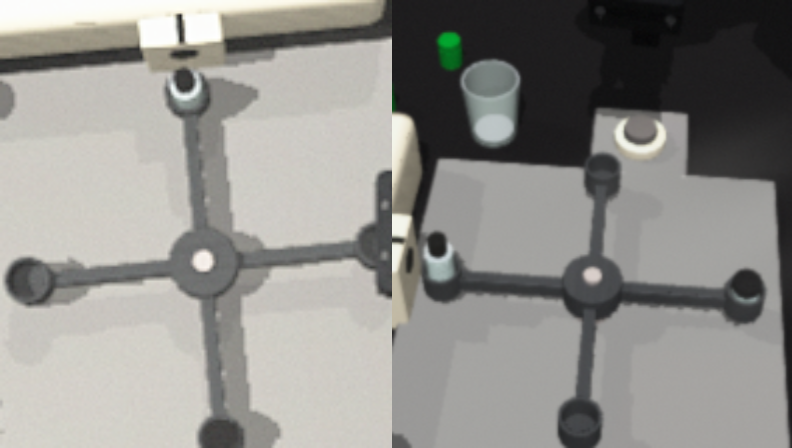

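The left (top) panel shows the tall vial cap at (184,78), in line with the lens (185,52) and ridge (181,28). The short vial is at (222,434), the left cup at (30,280) and the hub at (203,262). The right (side) panel agrees, and the button cap is at (641,129).

Run:
```python
from path import *
f=lambda x,y:(x/2.8+200-.3,y/2.8+150-.3)
for n,x,y,z in[('tallcap',184,78,85),('short',222,434,60),('eL',30,280,50),('lens',185,52,55),('ridgeF',182,39,79),('ridgeB',180,14,79),('hub',203,262,52)]:
    q=ray('top',*f(x,y),z)[:2];w=q-H;print(n,q.round(1),np.hypot(*w).round(1),np.degrees(np.arctan2(w[1],w[0])).round(1))
print('btn',ray('side',(641-392)/2+220-.25,129/2.036+140-.25,31).round(1),state()['eef_pos'].round(1))
```

```text
tallcap [669.2 159.6] 120.2 6.2
short [433.1 132.3] 117.5 -173.0
eL [536.6 263.8] 117.9 96.4
lens [695.  161.1] 146.0 5.7
ridgeF [697.6 161.7] 148.7 5.8
ridgeB [715.  163.4] 166.2 5.8
hub [549.4 146.9] 0.4 133.3
btn [537.1 -41.2  31. ] [539.9 -46.  125.2]
```

The vial is at (669.2,159.6) against the beam at (669,158.7), about 1 mm off. Next is the button at about (539,−44,30).

{"fn": "carry_out", "kwargs": {
  "moves": [
    {"dx": 0.0,"dy": 0.001,"dz": 0.03,"twist": 0},
    {"dx": 0.0,"dy": 0.002,"dz": 0.06,"twist": 0},
    {"dx": 0.0,"dy": 0.002,"dz": 0.08,"twist": 0},
    {"dx": 0.0,"dy": 0.002,"dz": 0.087,"twist": 0},
    {"dx": 0.0,"dy": 0.002,"dz": 0.087,"twist": 0}
  ]
}}

```text
t: 7.55
eef_pos: [539.8, -42.0, 38.2]
tcp_rot: [3.141, -0.002, -3.141]
ft_force: [-0.1, -0.0, 0.0]
opening: 0.005
```

{"fn": "carry_out", "kwargs": {
  "moves": [
    {"dx": 0,"dy": 0,"dz": 0.003,"twist": 0},
    {"dx": 0,"dy": 0,"dz": 0.006,"twist": 0},
    {"dx": 0,"dy": 0,"dz": 0.008,"twist": 0},
    {"dx": 0,"dy": 0,"dz": 0.01,"twist": 0},
    {"dx": 0,"dy": 0,"dz": 0.01,"twist": 0}
  ]
}}

```text
t: 8.05
eef_pos: [540.7, -42.8, 28.8]
tcp_rot: [3.142, 0.001, 3.141]
ft_force: [0.9, 2.5, 3.8]
opening: 0.003
```

{"fn": "carry_out", "kwargs": {
  "moves": [
    {"dx": 0,"dy": -0.001,"dz": 0.002,"twist": 0},
    {"dx": 0,"dy": -0.001,"dz": 0.004,"twist": 0},
    {"dx": 0,"dy": -0.001,"dz": 0.005,"twist": 0},
    {"dx": 0,"dy": -0.001,"dz": 0.006,"twist": 0},
    {"dx": 0,"dy": -0.001,"dz": 0.006,"twist": 0}
  ]
}}

```text
t: 8.55
eef_pos: [540.9, -43.8, 25.6]
tcp_rot: [-3.141, 0.002, -3.142]
ft_force: [-8.9, 5.0, 43.3]
opening: 0.005
```

Fully bottomed (43 N at z = 25.6). Releasing and lifting clear.

{"fn": "carry_out", "kwargs": {
  "moves": [
    {"dx": 0,"dy": 0,"dz": -0.006,"twist": 0},
    {"dx": 0,"dy": 0,"dz": -0.02,"twist": 0},
    {"dx": 0,"dy": 0,"dz": -0.05,"twist": 0},
    {"dx": 0,"dy": 0,"dz": -0.09,"twist": 0},
    {"dx": 0,"dy": 0,"dz": -0.09,"twist": 0}
  ]
}}

```text
t: 9.05
eef_pos: [542.0, -44.3, 116.5]
tcp_rot: [-3.14, 0.006, -3.142]
ft_force: [0.4, -0.2, -1.3]
opening: 0.003
```

Run:
```python
from path import *
s=state();print(s['eef_pos'].round(1),s['ft_force'].round(1))
a,_=snap('top','top9');b,db=snap('side','side9')
A=cv2.resize(a[150:310,200:340],None,fx=2.8,fy=2.8)
B=cv2.resize(b[140:360,220:420],None,fx=2,fy=2.03636)
cv2.imwrite('pics/b9.png',np.hstack([A,B])[:,:,::-1])
o=np.load('pics/side8.npz')['d'];v,u=203,344
print('button depth before/after',np.median(o[v-2:v+3,u-2:u+3]),np.median(db[v-2:v+3,u-2:u+3]))
```

```text
[542.  -44.3 116.5] [ 0.4 -0.2 -1.3]
button depth before/after 919.7711 919.4554
```

View pics/b9.png

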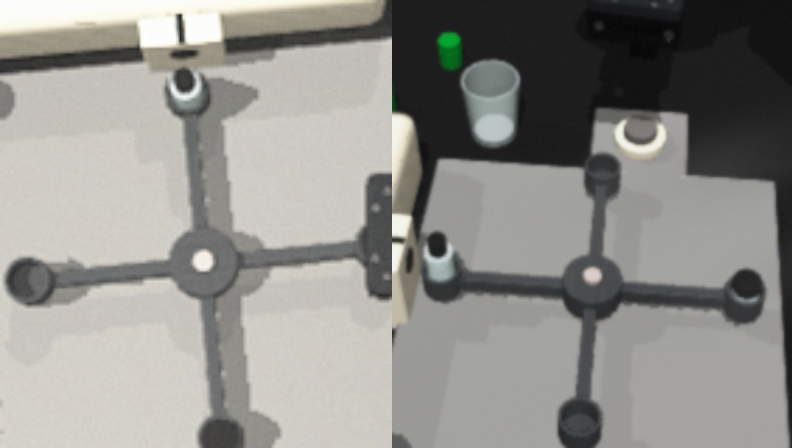

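The scene is unchanged: tall cap at (184,78) in front of the lens, short vial at (222,434), and the button cap up with its depth as before. Handing in.

```bash
python3 -c "
from cell import *
print(job_done())"
```

```text
the job is handed in; nothing more can be done
None
```

The tall vial stands in front of the reading window, the start button has been pressed and let go, and the job is handed in. No verdict was reported.

- **Turning:** I pushed the short vial's arm about 139° clockwise with the shut fingertips. The top view put the tall vial at (669.2, 159.6), about 1 mm from my estimate of the beam point at (669, 158.7). The side view agreed on the wheel angle to within about half a degree.
- **Pressing:** The button bottomed at 43 N with the TCP at z = 25.6 mm. After I lifted clear, its depth reading was within 0.3 mm of the reading before the press, so it is up again.
- **Last look:** Both vials stood upright in their cups with the wheel unmoved, the beaker was in place, and the gripper was well clear of everything. The final crops did not show the bottle and jar. The gripper never came near them.
- **Disagreements:** The wheel lagged my planned finger path by about 4°, so the fingers are thinner than I assumed; I corrected that from the pictures. My automatic cap detector also read about 2° high, so I used hand-picked points instead.

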